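# Start a short spin on the microcentrifuge keypad

### The job

The tubes are in and the lid of the microcentrifuge (the machine with the round blue lid) is shut: set it spinning. On its keypad press the yellow program key with the closed fingertips until you feel it push back firmly, hold a moment and let go, then press the green start key the same way and let go. Press firmly but do not lean on the pad with your weight, leave the red stop key and the lookalike plate shaker alone, and do not disturb the tube rack or the flask.

Things in the scene. Friction and masses are not known exactly. Their poses are not given: they have to be found in the camera images.
- program_key: Yellow membrane key with three black dots, 32 mm square, on the microcentrifuge (round blue lid). Origin: centre of its top face, 79 mm above the bench, 4 mm above the flat deck. z up, x from the machine's front edge towards the lid, y from the green key to this one. Yields 1 mm straight down, then is solid; registers above 4 N of fingertip force for 0.2 s; 6 to 15 N is good, 45 N harms it.
- start_key: Green membrane key with a white bar, in the middle of the row of three on the microcentrifuge: yellow, green, red, 52 mm apart centre to centre along y. Size, height, origin, axes, stiffness and press force as the yellow key. The machine is fixed, pale grey, 260 x 200 mm; the lid is 156 mm across, its latch begins 45 mm and its rim 57 mm behind the key row, its top is 104 mm above the bench.
- stop_key: Red membrane key with a white square, the last of the row on the microcentrifuge, 52 mm from the green one; not to be pressed. Size, height, origin and axes as the yellow key.
- shaker: Bystander, fixed: a plate shaker darker grey, 260 x 200 mm, with lookalike yellow, green and red keys, but with a bright green well plate (86 x 128 mm) on a metal platform; highest point 99 mm. Its origin is the centre of its underside, z up, its x points from its key edge to the back. Not to be pressed.
- rack: Bystander, loose: a blue tube rack 120 x 65 mm with ten capped tubes, 75 mm high, 0.3 kg, standing on the bench. Origin at the centre of its underside, z up, x along its length.
- flask: Bystander, loose: an empty stoppered conical flask of greenish glass, 80 mm across the foot, 120 mm high, 0.25 kg, standing on the bench. Origin at the centre of its underside, z up.

How it is judged:
On the way, in this order (a step that is already met when the one before it is completed fails the run):
1. the yellow program key is pressed by the fingers with more than 4 N for 0.2 s, the start key untouched (contact force between program_key and the fingers above 4 N and contact force between start_key and anything else below 0.5 N), for 0.2 s.
2. the yellow program key is let go (contact force between program_key and anything else below 0.3 N), for 0.1 s.
3. the green start key is pressed by the fingers with more than 4 N for 0.2 s, the program key untouched (contact force between start_key and the fingers above 4 N and contact force between program_key and anything else below 0.5 N), for 0.2 s.
At the end, for the whole second after the job is handed in: After the program key and then the start key have been pressed and let go, nothing touches the three keys (under 0.3 N); rack and flask stand upright (within 10 degrees), at rest, within 30 mm of where they started (contact force between each of program_key, start_key, stop_key and anything else below 0.3 N and distance of each of rack, flask from where it was at the start of the episode below 0.03 m and angle between each of rack, flask's own z axis and vertical below 0.17 rad and linear speed of each of rack, flask below 0.02 m/s).
It fails at once if the red stop key is pressed (more than 2 N) (contact force between stop_key and anything else above 2 N).
It fails at once if the plate shaker is pressed (more than 2 N) (contact force between shaker and the fingers above 2 N or contact force between shaker and the arm above 2 N).
It fails at once if a key is leaned on with more than 45 N (contact force between any of program_key, start_key and anything else above 45 N).
It fails at once if the rack or the flask is pushed 30 mm or tipped over (distance of any of rack, flask from where it was at the start of the episode above 0.03 m or angle between any of rack, flask's own z axis and vertical above 0.5 rad).
It also fails if it takes over 35 s, if anything falls off the work surface, if the arm or the gripper's body presses on something with over 40 N, if the wrist force passes 120 N, or if a joint passes its speed limit or range.

### The arm

A 7-joint arm with a two-finger parallel gripper is mounted at the origin on the work surface. World frame = base frame: x ahead of the robot, y to its left, z up, the work surface at z = 0. Lengths are in m, angles in rad, forces in N, time in s.
With the tool pointing down it reaches from about 0.425 to 0.875 m from the base axis. Payload 8.4 kg.
Tool frame: the origin (TCP) lies midway between the tips of the shut fingers; the grasp point (between the pads) lies 19 mm behind it; z points along the fingers, y is the direction in which the jaws open and shut (so a half turn about z gives the same grasp; the last joint's range is limited). The gripper opens to 87 mm and grips with 3 to 60 N. Pads are 19 mm wide; open, the fingers measure 117 mm over their backs; the gripper's body (75 mm by 190 mm) begins 51 mm behind the grasp point.
Start: joints at [1.075, 0.333, 0.04, 1.465, -0.013, 1.343, -0.059], TCP at [0.251, -0.599, 0.223] pointing down, gripper open.
Joint ranges: [-2.58, 2.58], [-0.38, 2.09], [-1.3, 1.39], [0.25, 2.4], [-1.5, 4.64], [0.08, 2.09], [-2.65, 2.65]. Speed limits (rad/s): [2.22, 2.22, 2.79, 2.79, 3.14, 3.14, 3.14].

### API

Orientations are given as [roll, pitch, yaw] about the fixed x, y, z axes, in that order (R = Rz(yaw) Ry(pitch) Rx(roll)).
In Python, from bench import arm gives the robot as it stands.
- The arm moves only by the tool carry_out, never from a script. Its argument "plan" is one flat list of numbers, 5 for each row, row after row: the shift along the tool's x, y, z in cm, then the turn about the tool's z in degrees, then the closure, from 0 (fully open) to 1 (shut). A call has 1 to 20 rows; each row is the pose to reach, as a shift and turn from the pose commanded when the call began, along the tool's axes at that moment; what a row does not reach only later rows make up. A row lasts 1/12 s, in which the tool goes at most 41.7 mm and 7.16 degrees, less where a joint would pass 70% of its speed; a pose out of reach is approached as far as the arm can. A call with a gripper value outside its range is refused whole. The fingers move at their own pace and stop on an object; "force" is the grip in N (left out, the last holds). Time passes only in rows, so rows that repeat a pose let the fingers close. It gives the time, the measured TCP pose, the force and the opening at its end, in the units of the state.
- arm.read_state(): the state, without advancing time (a new reading comes with each control period).
- arm.capture(name): name is "scene" or "top"; returns a dict with "img" (400x640x3 uint8, blue, green, red), "range_z" (400x640 float32, m along the optical axis (not along the pixel's ray), 0 where there is no reading), "camera_matrix" (3x3 intrinsics, pixels), "distortion" ([k1, k2, p1, p2, k3] as OpenCV has them; the pictures are not rectified), "origin" and "orientation" of the camera in the world. Camera axes: x right, y up, looking along -z (the intrinsics and any distortion apply to the point x, -y, -z); pixel columns grow to the right and rows downward; lengths in m; the calibration is good to about 2 mm. A picture is of the moment at which its call begins.
- arm.job_done(): hands the job in, once; it reports no verdict.
Trained networks look in the newest picture that a camera, given by its name, has taken for a name from the list of things; names that differ only in an ending like _2 or _b are one class to them, and where a whole thing is asked for, a point or a joint stands for the part that bears it (a point fixed in the world has none). Each returns a list of dicts, best first, with "score" (0 to 1); they miss things now and then, are a little off and sometimes report something else, mostly with a low value. They report only what shows in the picture. A call takes as long as a camera call.
- arm.silhouettes(camera, name): "region" (400x640 bool, what is visible of it) and "uv" ([column, row] in pixels, amid what is visible of it).
The state is a dict: "t": time; "qpos": joint angles; "joint_vel": joint speeds; "joint_efforts": joint torques, N m; "tool_pos": TCP position; "eef_rot": TCP orientation; "wrist_force": force on the tool from outside, world axes, zero at the start; "torque": the same for the moment, N m; "opening": opening from 0.0 (shut) to 1.0 (fully open).
Only numpy, scipy, OpenCV 4.12 (cv2) and the standard library are available. Lean on these libraries where they do the work, as an engineer would, in place of code of your own. Each camera call takes 0.05 s, during which the arm holds its last target.

## Working session

There is one attempt and no reset: what is moved stays moved. The work goes in short steps, Python scripts to look and compute and a tool call to move; the robot and the scene stay as the last step left them, time stands still between calls to the robot, and variables do not carry over. Pictures are saved under pics/ and viewed, and the job is handed in when it is done.

Besides the shell and the picture viewer there is one more tool, called after "Emit:" in YAML: its name, and indented under it one key for each argument. carry_out: Moves the arm, as the interface text tells. Its arguments: {"type":"object","properties":{"plan":{"type":"array"},"force":{"type":"number"}},"required":["plan"]}

```bash
mkdir -p pics && cat > h.py <<'E'
import numpy as np, cv2
from bench import arm
from scipy.spatial.transform import Rotation as R
def cap(n):
    c=arm.capture(n); return c
def Rm(o):
    o=np.array(o,float)
    if o.shape==(3,3): return o
    if o.size==3: return R.from_euler('xyz',o).as_matrix()
    raise Exception(o)
def world(c,uv,z=None):
    K=np.array(c['camera_matrix'],float);d=np.array(c['distortion'],float)
    p=cv2.undistortPoints(np.array(uv,float).reshape(-1,1,2),K,d).reshape(-1,2)
    ray=np.c_[p[:,0],-p[:,1],-np.ones(len(p))]@Rm(c['orientation']).T
    o=np.array(c['origin'],float)
    if z is not None:
        return o+ray*((z-o[2])/ray[:,2])[:,None]
    uvi=np.round(np.array(uv).reshape(-1,2)).astype(int)
    return o+ray*c['range_z'][uvi[:,1],uvi[:,0]][:,None]
E
python3 - <<'E'
from h import *
print(arm.read_state())
for n in ['top','scene']:
    c=cap(n); cv2.imwrite(f'pics/{n}0.png',c['img']); print(n,c['origin'],c['orientation'],c['camera_matrix'],c['distortion'])
    for k in ['program_key','start_key','stop_key','shaker','rack','flask']:
        for r in arm.silhouettes(n,k)[:3]:
            m=r['region']; v,u=np.nonzero(m); 
            if len(u)==0: continue
            zt=.079 if 'key' in k else None
            print(k,round(r['score'],2),np.round(r['uv'],1),m.sum(),[u.mean().round(1),v.mean().round(1)],world(c,[[u.mean(),v.mean()]],zt).round(4))
E
```

```text
{'t': 0.0, 'qpos': array([ 1.07480071,  0.33389809,  0.03985612,  1.46628076, -0.01336236,
        1.34333203, -0.05849295]), 'joint_vel': array([ 0.00042244,  0.00048526, -0.00017686, -0.00016174, -0.00083888,
       -0.00077586,  0.00064048]), 'joint_efforts': array([-3.59048072e-04, -6.56373668e+01,  1.33500986e+00, -4.03803134e+01,
       -5.97090391e-02,  4.51137568e-02,  1.95569392e-04]), 'tool_pos': array([ 0.25098349, -0.59906201,  0.2216627 ]), 'eef_rot': array([-3.13994573e+00,  1.42265056e-04,  3.96810652e-01]), 'wrist_force': array([-0.40768698,  0.29306009,  0.12648863]), 'torque': array([-0.02396285,  0.00457189, -0.03142042]), 'opening': 0.9983146437288846}
top [ 0.43547521 -0.0136839   1.2574057 ] [ 0.10519236  0.0072249  -1.58344654] [[422.75363502   0.         322.93452104]
 [  0.         422.75363502 201.09472137]
 [  0.           0.           1.        ]] [-0.03796318  0.          0.          0.          0.        ]
program_key 0.27 [152.3 232.5] 1155 [np.float64(153.0), np.float64(236.4)] [[0.4667 0.471  0.079 ]]
stop_key 0.68 [284.5 199.9] 134 [np.float64(286.8)
[... 471 characters left out ...]
270365 194.09309551]
 [  0.           0.           1.        ]] [-0.08675118  0.          0.          0.          0.        ]
program_key 0.55 [366.7 226.9] 88 [np.float64(365.9), np.float64(228.8)] [[0.5426 0.1994 0.079 ]]
start_key 0.42 [349.  219.7] 81 [np.float64(352.3), np.float64(219.3)] [[0.5543 0.148  0.079 ]]
shaker 0.84 [270.  173.6] 4303 [np.float64(269.7), np.float64(170.8)] [[ 0.6608 -0.1546  0.0991]]
shaker 0.42 [446.7 293.5] 929 [np.float64(447.5), np.float64(292.0)] [[0.4796 0.4974 0.0525]]
rack 0.88 [446.  291.5] 1006 [np.float64(447.3), np.float64(292.5)] [[0.4819 0.4982 0.0535]]
flask 0.68 [245.8 111. ] 398 [np.float64(245.8), np.float64(106.8)] [[ 0.5492 -0.4961  0.0513]]
```

View pics/top0.png

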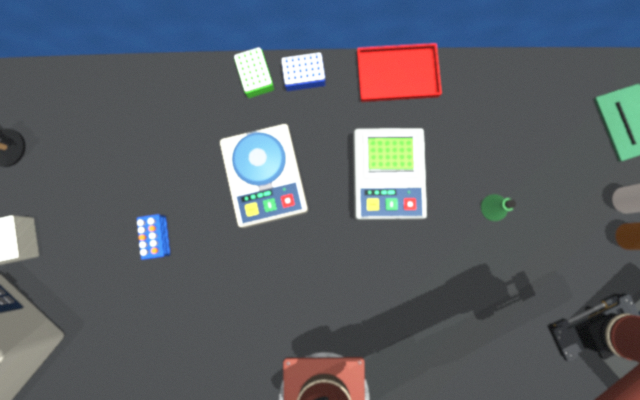

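View pics/scene0.png

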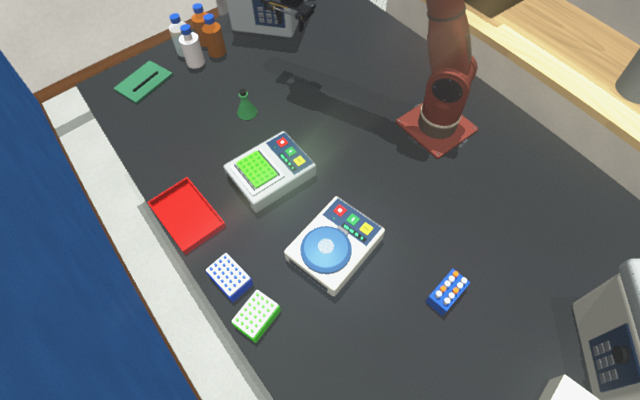

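The centrifuge shows at about (263,175) in the top picture. Its yellow key is near (251,209), green near (269,205) and red near (288,200). The shaker, with the green well plate, is at about (390,173). I'll measure the keys by colour in both views.

```bash
python3 - <<'E'
from h import *
rng={'y':(20,35),'g':(45,80),'r':(170,8)}
pts={'top':{'y':(251,209),'g':(269,205),'r':(288,200)},'scene':{'y':(366,229),'g':(352,219),'r':(340,210)}}
for n in pts:
    c=cap(n); hsv=cv2.cvtColor(c['img'],cv2.COLOR_BGR2HSV); W={}
    for k,(a,b) in rng.items():
        h=hsv[...,0]; m=((h>=a)&(h<=b)) if a<b else ((h>=a)|(h<=b))
        m=(m&(hsv[...,1]>110)&(hsv[...,2]>90)).astype(np.uint8)
        u,v=pts[n][k]; box=np.zeros_like(m); box[v-11:v+12,u-11:u+12]=1
        nl,l,st,ce=cv2.connectedComponentsWithStats(m*box)
        i=1+np.argmax(st[1:,4])
        cnt,_=cv2.findContours((l==i).astype(np.uint8),cv2.RETR_EXTERNAL,cv2.CHAIN_APPROX_NONE)
        f=np.zeros_like(m); cv2.drawContours(f,cnt,-1,1,-1); vv,uu=np.nonzero(f)
        W[k]=world(c,[[uu.mean(),vv.mean()]],.079)[0]
        print(n,k,uu.mean().round(2),vv.mean().round(2),len(uu),W[k].round(4),'depth',world(c,[[uu.mean(),vv.mean()]]).round(4))
    print('dist',np.linalg.norm(W['y']-W['g']),np.linalg.norm(W['r']-W['g']), 'yaw of y axis',np.arctan2(*(W['y']-W['r'])[[1,0]]))
    x,y,w,h=(210,110,110,125) if n=='top' else (275,185,120,115)
    cv2.imwrite(f'pics/{n}crop.png',cv2.resize(c['img'][y:y+h,x:x+w],None,fx=5,fy=5,interpolation=cv2.INTER_CUBIC)[:600,:800])
E
```

```text
top y 251.29 209.07 115 [0.5402 0.1944 0.079 ] depth [[0.5405 0.195  0.0758]]
top g 269.32 204.57 143 [0.5522 0.1437 0.079 ] depth [[0.5524 0.144  0.0772]]
top r 287.18 200.18 146 [0.5639 0.0935 0.079 ] depth [[0.5635 0.0932 0.0831]]
dist 0.05207837055557694 0.05156396319955382 yaw of y axis 1.8017180936597068
scene y 365.92 228.25 99 [0.5413 0.1982 0.079 ] depth [[0.5407 0.1977 0.0776]]
scene g 352.5 219.0 96 [0.5531 0.1474 0.079 ] depth [[0.5533 0.1476 0.0794]]
scene r 339.5 210.0 96 [0.5648 0.0968 0.079 ] depth [[0.5654 0.0975 0.0806]]
dist 0.052181713132409234 0.05191121546111814 yaw of y axis 1.797912747818017
```

View pics/topcrop.png

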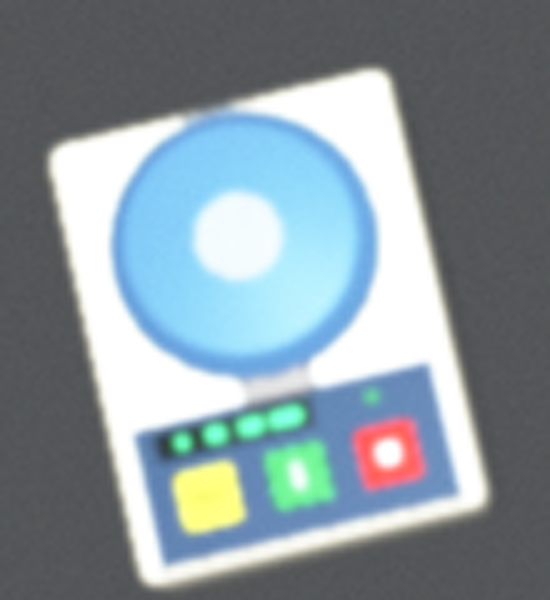

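```bash
cat >> h.py <<'E'
Y=np.array([.5408,.1963,.079]); G=np.array([.5527,.1456,.079]); YAW=.229
def shift(target):
    s=arm.read_state(); M=R.from_euler('xyz',s['eef_rot']).as_matrix()
    return (M.T@(np.array(target)-s['tool_pos'])*100).round(2), s['tool_pos'].round(4), s['eef_rot'].round(4), np.degrees(s['eef_rot'][2]-YAW).round(2)
E
python3 - <<'E'
from h import *
for t in ([.5,-.2,.222],[.5408,.1963,.18],[.5408,.1963,.12]): print(shift(t))
E
```

```text
(array([ 38.39, -27.23,   0.06]), array([ 0.2512, -0.5995,  0.2226]), array([ 3.1416, -0.    ,  0.3968]), np.float64(9.61))
(array([ 57.46, -62.2 ,   4.26]), array([ 0.2512, -0.5995,  0.2226]), array([ 3.1416, -0.    ,  0.3968]), np.float64(9.61))
(array([ 57.46, -62.2 ,  10.26]), array([ 0.2512, -0.5995,  0.2226]), array([ 3.1416, -0.    ,  0.3968]), np.float64(9.61))
```

Emit:
carry_out:
  plan: [3,-2,0,0,1,6,-4,0,0,1,9,-6.5,0,0,1,12,-8.5,0,0,1,15,-10.5,0,0,1,18,-12.5,0,1,1,21,-15,0,2,1,24,-17,0,3,1,27,-19,0,4,1,30,-21,0,5,1,33,-23,0,6,1,36,-25.5,0,7,1,38.5,-27.5,0,8,1,40,-30.5,0,9,1,41.5,-33.5,0,9.6,1,43,-36.5,0,9.6,1,44.5,-39.5,0,9.6,1,46,-42,0,9.6,1,47,-44,0,9.6,1,47,-44,0,9.6,1]
  force: 20

```text
t: 2.47
tool_pos: [0.5148, -0.0062, 0.223]
eef_rot: [-3.14, -0.001, 0.236]
wrist_force: [-1.3, 0.3, 0.2]
opening: 0.004
```

```bash
python3 - <<'E'
from h import *
for t in ([.5408,.1963,.22],[.5408,.1963,.12],): print(shift(t))
s=arm.read_state(); print(s['qpos'].round(3),s['wrist_force'],s['opening'],s['t'])
E
```

```text
(array([  7.27, -19.08,   0.34]), array([ 0.5148, -0.0062,  0.223 ]), array([-3.1401e+00, -1.2000e-03,  2.3620e-01]), np.float64(0.41))
(array([  7.26, -19.07,  10.34]), array([ 0.5148, -0.0062,  0.223 ]), array([-3.1401e+00, -1.2000e-03,  2.3620e-01]), np.float64(0.41))
[ 0.353  0.085 -0.448  1.77   0.036  1.294 -1.438] [-1.28077124  0.26857363  0.1823422 ] 0.004023711751148957 2.4667
```

Emit:
carry_out:
  plan: [1,-2.5,0,0,1,2,-5,0,0,1,3,-7.5,0,0,1,4,-10,0,0,1,5,-12.5,0,0,1,6,-15,0,0,1,6.6,-17,0,0,1,7.3,-19.1,1.5,0,1,7.3,-19.1,4,0,1,7.3,-19.1,7,0,1,7.3,-19.1,9.5,0,1,7.3,-19.1,11,0,1,7.3,-19.1,11,0,1,7.3,-19.1,11,0,1]

```text
t: 3.63
tool_pos: [0.5422, 0.1901, 0.1124]
eef_rot: [-3.142, 0.001, 0.229]
wrist_force: [1.3, 0.9, 0.7]
opening: 0.004
```

```bash
python3 - <<'E'
from h import *
print(shift(Y)); s=arm.read_state(); print(s['wrist_force'],s['joint_vel'].round(3))
for n,(x,y,w,h) in {'top':(200,110,140,120),'scene':(275,150,140,120)}.items():
    c=cap(n); cv2.imwrite(f'pics/{n}hov.png',cv2.resize(c['img'][y:y+h,x:x+w],None,fx=4,fy=4,interpolation=cv2.INTER_CUBIC))
E
```

```text
(array([ 0.01, -0.63,  3.34]), array([0.5422, 0.1901, 0.1124]), array([-3.1416e+00,  1.2000e-03,  2.2890e-01]), np.float64(-0.01))
[1.34200759 0.94396409 0.71467879] [ 0.002 -0.027 -0.01  -0.034 -0.003  0.007 -0.   ]
```

View pics/scenehov.png

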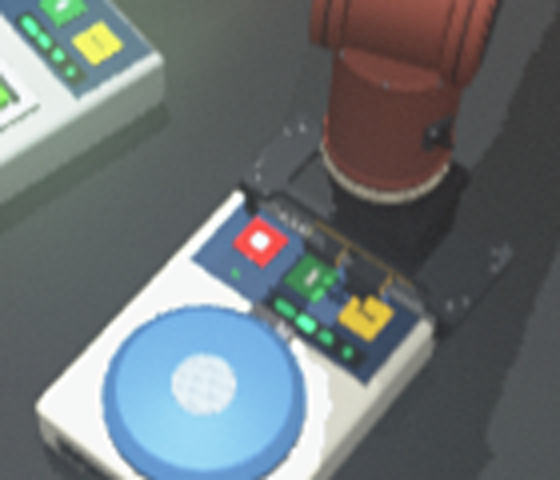

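View pics/tophov.png

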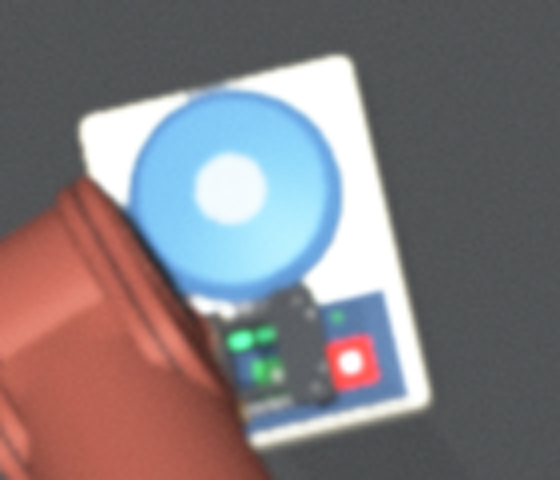

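The tool hovers over the key row, with the gripper body spanning crop pixels (250,190) to (440,320) in the scene view. The yellow key is at (365,315) in the same crop, and the lid and red key are clear. I'll re-read the pose now that it has had time to settle.

```bash
python3 - <<'E'
from h import *
print(shift(Y)); s=arm.read_state(); print(s['t'],s['wrist_force'],s['joint_vel'].round(3))
E
```

```text
(array([-0.12, -0.59,  3.51]), array([0.5432, 0.1908, 0.1141]), array([-3.1414e+00, -2.0000e-03,  2.2900e-01]), np.float64(-0.0))
3.7333 [-0.14974113  0.38240788  0.83398801] [ 0.001 -0.009 -0.003 -0.004  0.002 -0.003 -0.002]
```

Emit:
carry_out:
  plan: [0,0,0.5,0,1,0,0,1,0,1,0,0,1.5,0,1,0,0,1.5,0,1,0,0,1.5,0,1,0,0,1.5,0,1]

```text
t: 4.23
tool_pos: [0.5423, 0.1906, 0.0976]
eef_rot: [-3.142, 0.0, 0.229]
wrist_force: [0.1, 0.1, 0.7]
opening: 0.004
```

```bash
python3 - <<'E'
from h import *
print(shift(Y)); s=arm.read_state(); print(s['t'],s['wrist_force'],s['joint_vel'].round(3))
for n,(x,y,w,h) in {'scene':(310,170,90,80)}.items():
    c=cap(n); cv2.imwrite(f'pics/{n}hov2.png',cv2.resize(c['img'][y:y+h,x:x+w],None,fx=7,fy=7,interpolation=cv2.INTER_CUBIC))
E
```

```text
(array([-0.02, -0.59,  1.86]), array([0.5423, 0.1906, 0.0976]), array([-3.1415,  0.    ,  0.2293]), np.float64(0.02))
4.2333 [0.08868527 0.13124687 0.73055273] [ 0.001 -0.001 -0.001 -0.004 -0.002  0.     0.001]
```

View pics/scenehov2.png

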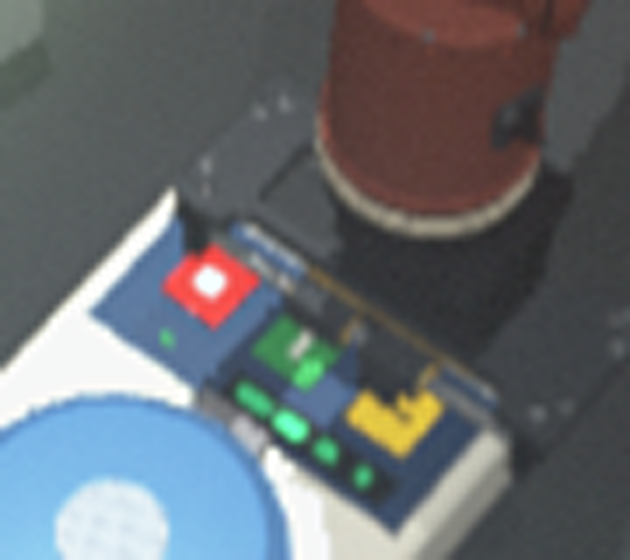

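The closed fingertip shows at crop (400,400), over the yellow key but still about 6 mm short of its centre. I'll shift over and come down to about 3 mm above it.

Emit:
carry_out:
  plan: [0,-0.3,0,0,1,0,-0.6,0.4,0,1,0,-0.6,0.8,0,1,0,-0.6,1.2,0,1,0,-0.6,1.5,0,1,0,-0.6,1.5,0,1,0,-0.6,1.5,0,1,0,-0.6,1.5,0,1]

```text
t: 4.95
tool_pos: [0.541, 0.1964, 0.0826]
eef_rot: [-3.142, 0.0, 0.229]
wrist_force: [-0.3, 0.4, -0.1]
opening: 0.006
```

```bash
python3 - <<'E'
from h import *
print(shift(Y)); s=arm.read_state(); print(s['t'],s['wrist_force'],s['joint_vel'].round(3))
for n,(x,y,w,h) in {'scene':(310,170,90,80)}.items():
    c=cap(n); cv2.imwrite(f'pics/{n}hov3.png',cv2.resize(c['img'][y:y+h,x:x+w],None,fx=7,fy=7,interpolation=cv2.INTER_CUBIC))
E
```

```text
(array([-0.02,  0.  ,  0.36]), array([0.541 , 0.1964, 0.0826]), array([-3.1415,  0.    ,  0.2291]), np.float64(0.01))
4.95 [-0.25771872  0.40129651 -0.05859815] [-0.001 -0.003 -0.001 -0.003  0.001 -0.002  0.001]
```

View pics/scenehov3.png

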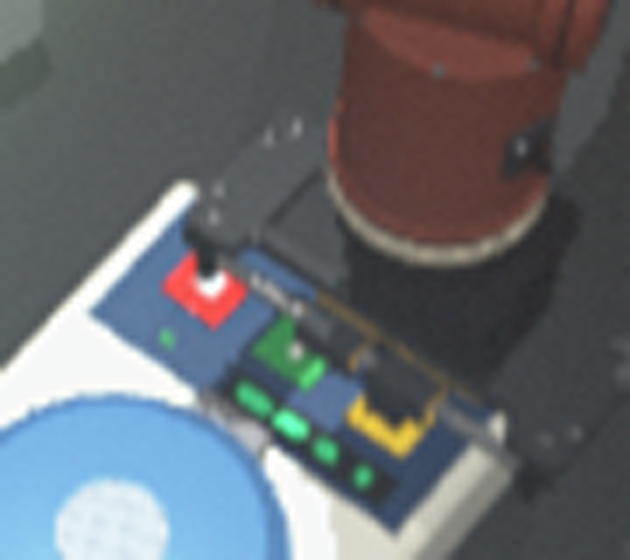

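The fingertip sits on the yellow key's middle at crop (400,395). A dark stub shows at (205,255) near the red key, so I'll check its height before pressing.

```bash
python3 - <<'E'
from h import *
c=cap('scene')
for u,v in [(339,203),(339,204),(339,205),(339,206),(339,207),(340,209),(343,212),(345,207)]: print(u,v,c['img'][v,u],world(c,[[u,v]]).round(3))
E
```

```text
339 203 [86 82 77] [[0.596 0.127 0.195]]
339 204 [68 65 63] [[0.598 0.13  0.194]]
339 205 [58 58 52] [[0.598 0.13  0.189]]
339 206 [59 55 51] [[0.597 0.13  0.183]]
339 207 [58 54 46] [[0.596 0.128 0.173]]
340 209 [151 149 142] [[0.593 0.13  0.161]]
343 212 [ 77  81 251] [[0.56  0.109 0.078]]
345 207 [136 107  87] [[0.542 0.097 0.073]]
```

Emit:
carry_out:
  plan: [0,0,0.1,0,1,0,0,0.2,0,1,0,0,0.3,0,1,0,0,0.3,0,1,0,0,0.3,0,1]

```text
t: 5.47
tool_pos: [0.541, 0.1964, 0.0796]
eef_rot: [-3.142, -0.0, 0.229]
wrist_force: [-0.4, -0.8, -0.1]
opening: 0.006
```

The stub is at z ≥ 0.16, so it stays well clear. Now the press, in fine steps.

Emit:
carry_out:
  plan: [0,0,0.05,0,1,0,0,0.1,0,1,0,0,0.15,0,1,0,0,0.15,0,1,0,0,0.15,0,1]

```text
t: 5.88
tool_pos: [0.541, 0.1964, 0.0785]
eef_rot: [3.141, -0.0, 0.229]
wrist_force: [-2.1, -0.2, 5.3]
opening: 0.003
```

Emit:
carry_out:
  plan: [0,0,0.03,0,1,0,0,0.06,0,1,0,0,0.06,0,1,0,0,0.06,0,1]

```text
t: 6.22
tool_pos: [0.541, 0.1964, 0.0784]
eef_rot: [3.141, -0.0, 0.229]
wrist_force: [-3.1, -1.2, 10.7]
opening: 0.006
```

10.7 N, pushing back firmly. I'll hold for 0.4 s and then let go.

Emit:
carry_out:
  plan: [0,0,0,0,1,0,0,0,0,1,0,0,0,0,1,0,0,0,0,1,0,0,0,0,1]

```text
t: 6.63
tool_pos: [0.541, 0.1964, 0.0784]
eef_rot: [3.141, -0.0, 0.229]
wrist_force: [-3.2, -2.6, 11.2]
opening: 0.007
```

Emit:
carry_out:
  plan: [0,0,-0.2,0,1,0,0,-0.6,0,1,0,0,-1.2,0,1,0,0,-1.7,0,1,0,0,-1.7,0,1,0,0,-1.7,0,1,0,0,-1.7,0,1]

```text
t: 7.22
tool_pos: [0.5409, 0.1963, 0.0944]
eef_rot: [3.142, 0.0, 0.229]
wrist_force: [-0.4, 0.4, -0.7]
opening: 0.003
```

```bash
python3 - <<'E'
from h import *
print(shift(G)); s=arm.read_state(); print(s['t'],s['wrist_force'],s['joint_vel'].round(3))
E
```

```text
(array([-0.  ,  5.21,  1.54]), array([0.5409, 0.1963, 0.0944]), array([3.1415e+00, 1.0000e-04, 2.2920e-01]), np.float64(0.01))
7.2167 [-0.39608111  0.42535606 -0.716014  ] [-0.     0.004  0.003  0.003  0.001 -0.002 -0.   ]
```

Registered (about 11 N held) and released. Next, the green key.

Emit:
carry_out:
  plan: [0,1.3,0,0,1,0,2.6,0,0,1,0,3.9,0,0,1,0,5.2,0,0,1,0,5.2,0,0,1,0,5.2,0.4,0,1,0,5.2,0.8,0,1,0,5.2,1.2,0,1,0,5.2,1.2,0,1,0,5.2,1.2,0,1,0,5.2,1.2,0,1]

```text
t: 8.13
tool_pos: [0.5526, 0.1463, 0.0824]
eef_rot: [-3.141, 0.0, 0.23]
wrist_force: [0.7, 0.6, 0.0]
opening: 0.007
```

```bash
python3 - <<'E'
from h import *
print(shift(G)); s=arm.read_state(); print(s['t'],s['wrist_force'],s['joint_vel'].round(3))
for n,(x,y,w,h) in {'scene':(310,170,90,80)}.items():
    c=cap(n); cv2.imwrite(f'pics/{n}hov4.png',cv2.resize(c['img'][y:y+h,x:x+w],None,fx=7,fy=7,interpolation=cv2.INTER_CUBIC))
E
```

```text
(array([-0.01,  0.07,  0.34]), array([0.5526, 0.1463, 0.0824]), array([-3.1413e+00,  1.0000e-04,  2.3010e-01]), np.float64(0.06))
8.1333 [0.73201737 0.60952052 0.01468793] [ 0.003 -0.005  0.002 -0.004  0.001 -0.001 -0.001]
```

View pics/scenehov4.png

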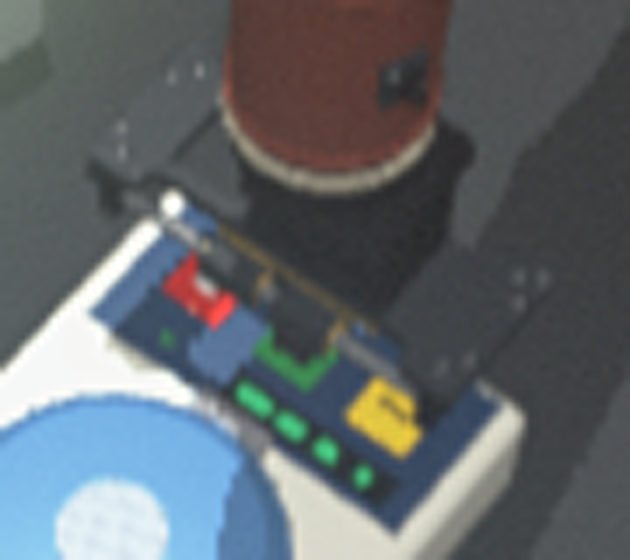

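The fingertip is over the green key's middle at crop (300,340). Yellow at (385,415) and red at (200,290) are both clear.

Emit:
carry_out:
  plan: [0,0,0.1,0,1,0,0,0.2,0,1,0,0,0.28,0,1,0,0,0.34,0,1,0,0,0.38,0,1,0,0,0.42,0,1,0,0,0.42,0,1,0,0,0.42,0,1]

```text
t: 8.85
tool_pos: [0.5528, 0.1458, 0.0785]
eef_rot: [3.142, -0.0, 0.229]
wrist_force: [-1.8, -0.2, 4.1]
opening: 0.004
```

Emit:
carry_out:
  plan: [0,0,0.03,0,1,0,0,0.07,0,1,0,0,0.07,0,1,0,0,0.07,0,1,0,0,0.07,0,1,0,0,0.07,0,1,0,0,0.07,0,1,0,0,0.07,0,1]

```text
t: 9.52
tool_pos: [0.5529, 0.1458, 0.0784]
eef_rot: [3.141, -0.0, 0.229]
wrist_force: [-4.2, -0.3, 10.4]
opening: 0.004
```

10.4 N, held for about 0.5 s. Releasing and lifting away.

Emit:
carry_out:
  plan: [0,0,-0.3,0,1,0,0,-1,0,1,0,0,-2,0,1,0,0,-4,0,1,0,0,-6,0,1,0,0,-8,0,1,0,0,-9,0,1,0,0,-9,0,1,0,0,-9,0,1]

```text
t: 10.27
tool_pos: [0.5529, 0.1457, 0.1677]
eef_rot: [3.141, -0.001, 0.229]
wrist_force: [0.1, -0.8, -0.9]
opening: 0.004
```

```bash
python3 - <<'E'
from h import *
s=arm.read_state(); print(s['t'],s['tool_pos'],s['wrist_force'],s['joint_vel'].round(3))
for n in ['scene','top']:
    c=cap(n); cv2.imwrite(f'pics/{n}end.png',c['img'])
    for k in ['rack','flask']:
        for r in arm.silhouettes(n,k)[:1]: print(n,k,r['score'],r['uv'])
E
```

```text
10.2667 [0.55294118 0.14567263 0.16767064] [ 0.13424817 -0.8128984  -0.87568327] [-0.005  0.021  0.004  0.027  0.001 -0.007 -0.001]
scene rack 0.65 [447.5, 294.3]
scene flask 0.68 [244.1, 107.1]
top rack 0.63 [153.2, 235.4]
top flask 0.73 [496.9, 206.9]
```

View pics/sceneend.png

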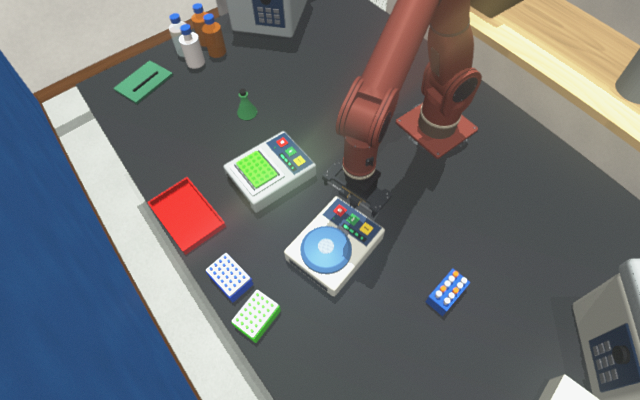

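The gripper is well clear above the keypad at about (355,195). The rack at (447,292) and the flask at (246,106) stand where they were. Handing in.

```bash
python3 -c "
from h import *
print(arm.job_done())"
```

```text
the job is handed in; nothing more can be done
None
```

I pressed the yellow program key at about 11 N, held it for about 0.4 s and let go. I then pressed the green start key at about 10 N, held it for about 0.5 s and let go. The job was handed in at about 10.5 s of the 35 s allowed, and no verdict was reported.

- **Last checks:** The fingertips were about 89 mm above the keys, with wrist force back to its usual noise (under 1 N). The rack and flask were upright and, to within about 2 to 4 pixels of detector noise, where they started. I saw no contact with the red key, the shaker, the rack or the flask at any point.
- **Disagreements:** The two cameras differed by about 4 mm on where the keys were, so I used the average; it held up in close-up pictures just above each key. In the first top picture the detector also mistook the rack for the program key (score 0.27), so I located the keys by colour instead.

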